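Stop the mosaic stand from rocking

TASK

The aluminium stand with the mosaic and the marble fragment rocks, because the foot under its orange knob hangs clear of the table. Turn the orange knob clockwise (seen from above) until that foot carries its share, which is when the knob's white pointer meets the green mark on its collar, so that all four feet press on the table; then let go. Leave the black knob as it is, and do not shove or tip the stand.

Things in the scene. Friction and masses are not known exactly. Their poses are not given: they have to be found in the camera images.
- stand: Loose stand, 3 kg: aluminium plate 250 mm (its x) by 220 mm (its y), flat mosaic on it, top 47 mm above the table. A marble block 100 x 88 mm, top 108 mm up, stands over the corner (-x, +y). Origin: at table level under the plate's centre. Feet at (+-90, +-75) mm: the orange knob's at (+90, -75), the black knob's at (-90, -75), the marble's at (-90, +75), a plain one at (+90, +75).
- orange_grip (a point): Centre of the orange knob's bar, on its upright axis, where to grip: 85 mm above the table. The bar is 44 mm long (this point's x), 14 mm thick (its y), and stands from 64 to 94 mm above the table, on a flange 44 mm wide and a fixed steel collar 68 mm wide, top 55 mm. A white stripe on the bar's +x half is the pointer. The knob stays at its height as it turns.
- orange (a joint): Turn of the orange knob in rad, growing clockwise seen from above, 0 to 2.3, start 0 to 0.3; stays where left (friction 0.12 N m). Its foot goes down 6.4 mm per rad and touches the table at about 0.95. At 1.42 the pointer is on the green mark (on the collar, on the stand's +x side of the axis) and the load is well shared. Past about 1.8 the two neighbouring feet begin to lift.
- orange_foot: Orange round foot, 32 mm wide and 12 mm high, under the orange knob; origin at the centre of its underside. It hangs some 4 to 6 mm clear at the start. It is sprung (2 N per mm), so its load grows as the knob turns on: about 6 N at the mark. Turned far too much it lifts the stand off the plain and the black knob's foot.
- foot_stone: Black rubber foot, 32 mm wide and 12 mm high, under the marble fragment, diagonally opposite the orange knob; origin at the centre of its underside.
- foot_plain: Black rubber foot, the same size, at the stand's corner (+90, +75) mm; origin at the centre of its underside.
- black_foot: Black round foot, the same size, under the black knob; origin at the centre of its underside.
- black (a joint): Turn of the black knob in rad, growing clockwise, 0 at the start: already right, to be left there. The knob looks like the orange one but is black and stands at (-90, -75) mm on the stand.

How it is judged (in metres and radians):
At the end, for the whole second after the job is handed in: All four feet press on the table with more than 1 N each, the stand is level within 1.7 degrees, at rest, and within 30 mm of where it stood (contact force between each of orange_foot, foot_stone, foot_plain, black_foot and anything else above 1 N and angle between stand's own z axis and vertical below 0.03 rad and distance of stand from where it was at the start of the episode below 0.03 m and linear speed of stand below 0.01 m/s and velocity of joint orange between -0.05 and 0.05 rad/s); the robot touches nothing.
It fails at once if the black knob is turned by more than 0.2 rad (value of joint black above 0.2 rad or value of joint black below -0.2 rad).
It fails at once if the stand is tipped by more than 6 degrees (angle between stand's own z axis and vertical above 0.105 rad).
It also fails if it takes over 32 s, if anything falls off the work surface, if the arm or the gripper's body presses on something with over 40 N, if the wrist force passes 120 N, or if a joint passes its speed limit or range.

ROBOT

A 6-joint arm with a two-finger parallel gripper is mounted at the origin on the work surface. World frame = base frame: x ahead of the robot, y to its left, z up, the work surface at z = 0. Lengths are in mm, angles in rad, forces in N, time in s.
With the tool pointing down it reaches from about 325 to 925 mm from the base axis. Payload 3.1 kg.
Tool frame: the origin (TCP) lies midway between the tips of the shut fingers; the grasp point (between the pads) lies 19 mm behind it; z points along the fingers, y is the line along which they close (so a half turn about z gives the same grasp; the last joint's range is limited). The gripper opens to 85 mm and grips with 20 to 120 N. Pads are 22 mm wide; open, the fingers measure 114 mm over their backs; the gripper's body (76 mm by 85 mm) begins 54 mm behind the grasp point. The pads swing forward as they close: fully open they stand 13 mm farther back than shut.
Start: joints at [1.146, 0.217, 1.613, -0, 1.311, -0.112], TCP at [192.309, 594.69, 231.3] pointing down, gripper open.
Joint ranges: [-2.75, 2.75], [-0.78, 2.1], [0.31, 2.55], [-1.13, 4.27], [0.13, 2.63], [-2.58, 2.58]. Speed limits (rad/s): [2.79, 2.79, 3.14, 3.14, 3.14, 3.14].

INTERFACE

Orientations are given as a unit quaternion [x, y, z, w].
In Python, from plant import * gives the robot as it stands. The module is installed in compiled form; this text tells all that it offers.
- The arm moves only by the tool play_rows, never from a script. Its argument "increments" is one flat list of numbers, 7 for each row, row after row: the shift along the tool's x, y, z in cm, then the turn, a rotation vector about the tool's x, y, z in rad, then the finger opening in cm, from 0 to 8.54. In form: [tx, ty, tz, ax, ay, az, grip, tx, ty, tz, ax, ay, az, grip, ...]. A call has 1 to 12 rows; each row shifts and turns the commanded pose from where the row before left it, along the tool's axes as they then stand; what a row does not reach is not made up. A row lasts 1/12 s, in which the tool goes at most 41.7 mm and 7.16 degrees, less where a joint would pass 70% of its speed; a pose out of reach is approached as far as the arm can. A call with a gripper value outside its range is refused whole. The fingers move at their own pace and stop on an object; the grip force is fixed at half the most. Time passes only in rows, so rows that do not move let the fingers close. It gives the time, the measured TCP pose, the force, the opening and the grip force at its end, in the units of the state.
- get_state(): the state, without advancing time (a new reading comes with each control period).
- snapshot(name): name is "scene" or "top" or "wrist"; returns (picture, depth): 420x560x3 uint8, red, green, blue; 420x560 float32, mm along the optical axis (not along the pixel's ray), 0 where there is no reading.
- get_calibration(name): a dict with "K" (3x3 intrinsics, pixels), "R" (3x3) and "t" (3): a world point X has camera coordinates R X + t. Camera axes: x right, y down, z forward; pixel columns grow to the right and rows downward; lengths in mm; the calibration is good to about 2 mm. A picture is of the moment at which its call begins: read the wrist's pose just before it. get_calibration takes no time and is no camera call; for the wrist camera it gives the pose at the moment of the call.
- job_done(): hands the job in; it is judged then, once.
The state is a dict: "time_s": time; "joints": joint angles; "joint_vel": joint speeds; "tau": joint torques, N m; "eef_pos": TCP position; "orientation": TCP orientation; "ft_force": force on the tool from outside, world axes, zero at the start; "moment": the same for the moment, N m; "width": finger opening in mm; "gripper_force": force on a finger pad.
Only numpy, scipy, OpenCV 4.12 (cv2) and the standard library are available. Lean on these libraries where they do the work, as an engineer would, in place of code of your own. Each camera call takes 0.05 s, during which the arm holds its last target. There are 200 camera calls.

## Working session

There is one attempt and no reset: what is moved stays moved. The work goes in short steps, Python scripts to look and compute and a tool call to move; the robot and the scene stay as the last step left them, time stands still between calls to the robot, and variables do not carry over. Pictures are saved under pics/ and viewed, at most 10 in all, crops included, and the job is handed in when it is done.

Besides the shell and the picture viewer there is one more tool, called after "Call:" as name(argument=value, ...) on one line, values as JSON. play_rows: Moves the arm, as the interface text tells. Its arguments: {"type":"object","properties":{"increments":{"type":"array","items":{"type":"number"}}},"required":["increments"]}

```bash
mkdir -p pics
cat > h.py <<'E'
from plant import *
import numpy as np, cv2
def shot(n,f):
    c=get_calibration(n); p,d=snapshot(n); cv2.imwrite('pics/'+f,p[:,:,::-1]); return p,d,c
def ray(c,u,v,z):
    R,t=np.array(c['R']),np.array(c['t']); o=-R.T@t
    w=R.T@np.linalg.inv(c['K'])@np.array([u,v,1.]); return o+w*(z-o[2])/w[2]
def pts(c,d,m):
    v,u=np.nonzero(m&(d>0)); z=d[v,u]
    X=np.linalg.inv(c['K'])@np.stack([u*z,v*z,z]); return (np.array(c['R']).T@(X-np.array(c['t'])[:,None])).T
def orange(p):
    h=cv2.cvtColor(p,cv2.COLOR_RGB2HSV); return (h[...,0]>4)&(h[...,0]<20)&(h[...,1]>150)&(h[...,2]>90)
E
python3 - <<'E'
from h import *
s=get_state();print(s['eef_pos'],s['orientation'],s['time_s'],s['width'])
p,d,c=shot('top','top.png'); q,e,cc=shot('wrist','wr.png')
cv2.imwrite('pics/both.png',np.vstack([p])[:,:,::-1])
for a,b,k in((p,d,c),(q,e,cc)):
    m=orange(a);P=pts(k,b,m);print(m.sum(),np.median(P,0) if len(P) else 0)
    h=P[P[:,2]>85] if len(P) else P
    if len(h)>5:
        r=cv2.minAreaRect(h[:,:2].astype(np.float32));print(len(h),h.mean(0),r)
E
```

```text
[191.96520482 593.93766759 229.96326972] [ 1.55741932e-01  9.87797059e-01 -1.15105898e-03 -3.10160350e-04] 0.0 85.38038294009976
395 [552.49815845 -57.81255571  63.56829826]
163 [591.57436075 -76.81168524 112.33317107] ((713.10498046875, -117.22509765625), (39.033836364746094, 374.9194641113281), 70.39566802978516)
3 [ 928.95736851 1080.61937994 -454.2210624 ]
```

View pics/top.png

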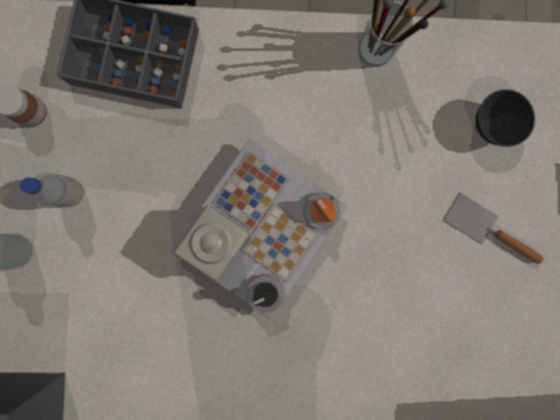

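View pics/wr.png

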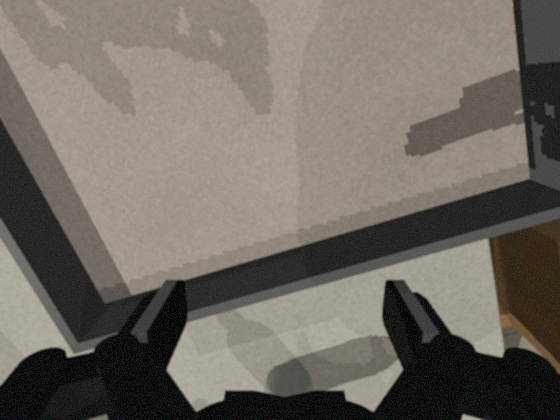

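The top view shows the stand in the middle: orange knob at about (322,210), black knob (265,292), marble (210,243). Its +x runs up-right, and image up is world +x. The wrist view shows only the dark tray.

Run:
```python
from h import *
p=cv2.imread('pics/top.png')[:,:,::-1]; c=get_calibration('top')
m=orange(p); m[:, :300]=0;m[:,345:]=0;m[:190]=0;m[235:]=0
v,u=np.nonzero(m);print(len(u),u.mean(),v.mean())
o=ray(c,u.mean(),v.mean(),88);b=ray(c,265,292,88);print(o,b,np.linalg.norm(o-b))
a=np.arctan2(*(o-b)[[1,0]]);print('stand yaw',a, 'center',o[:2]-np.array([[np.cos(a),-np.sin(a)],[np.sin(a),np.cos(a)]])@[90,-75])
w=get_calibration('wrist');R=np.array(w['R']);print('wrist cam',-R.T@w['t'],R[2],w['K'][0])
s=get_state();print(s['joints'])
cv2.imwrite('pics/c1.png',cv2.resize(p[175:320,170:360,::-1],None,fx=4,fy=4,interpolation=cv2.INTER_CUBIC))
```

```text
278 324.33812949640287 210.52158273381295
[548.3567825 -58.3341113  88.       ] [408.25059516  39.30626319  88.        ] 170.77290903720765
stand yaw -0.6086441857321434 center [517.40029881  54.65569407]
wrist cam [112.39519111 619.86558056 373.09327482] [ 0.30192612 -0.09913437 -0.94816296] [342.98065898   0.         284.33780948]
[ 1.14578299e+00  2.17705117e-01  1.61478787e+00 -3.31795368e-05
  1.31132917e+00 -1.12195270e-01]
```

View pics/c1.png

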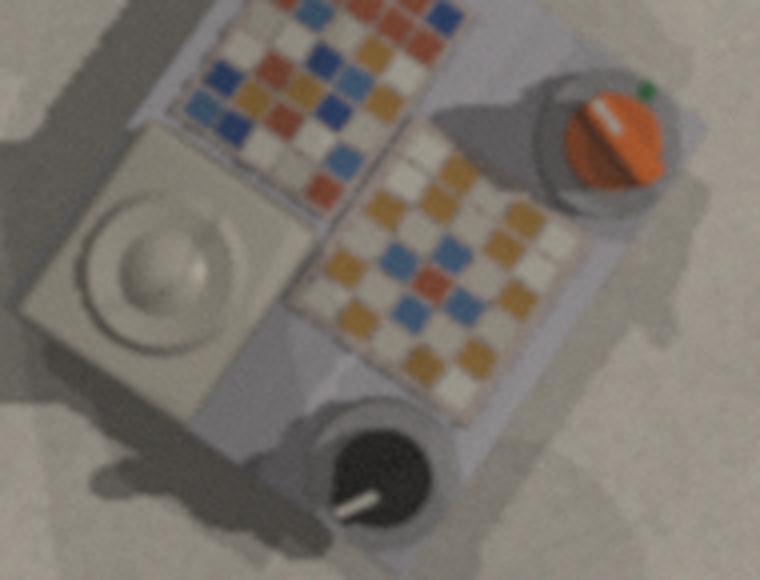

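The crop shows the orange bar's white stripe pointing up-left. That puts its world yaw at about 0.6, or about 1.2 rad counter-clockwise of the green mark at crop (647,91). I'll move to a hover above it, then turn.

Call:
play_rows(increments=[-2.45, -2.32, 0, 0, 0, 0, 8.5, -2.45, -2.32, 0, 0, 0, 0, 8.5, -2.45, -2.32, 0, 0, 0, 0, 8.5, -2.45, -2.32, 0, 0, 0, 0, 8.5, -2.45, -2.32, 0, 0, 0, 0, 8.5, -2.45, -2.32, 0, 0, 0, 0, 8.5, -2.45, -2.32, 0, 0, 0, 0, 8.5, -2.45, -2.32, 0, 0, 0, 0, 8.5, -2.45, -2.32, 0, 0, 0, 0, 8.5, -2.45, -2.32, 0, 0, 0, 0, 8.5, -2.45, -2.32, 0, 0, 0, 0, 8.5])

```text
time_s: 1.02
eef_pos: [370.2, 267.3, 230.9]
orientation: [0.156, 0.988, -0.0, -0.0]
ft_force: [0.1, 0.6, 0.8]
width: 84.5
gripper_force: 0.0
```

Call:
play_rows(increments=[-2.45, -2.32, 0, 0, 0, 0, 8.5, -2.45, -2.32, 0, 0, 0, 0, 8.5, -2.45, -2.32, 0, 0, 0, 0, 8.5, -2.45, -2.32, 0, 0, 0, 0, 8.5, -2.45, -2.32, 0, 0, 0, 0, 8.5, -2.45, -2.32, 0, 0, 0, 0, 8.5, -2.45, -2.32, 0, 0, 0, 0, 8.5, -2.45, -2.32, 0, 0, 0, 0, 8.5, -2.45, -2.32, 0, 0, 0, 0, 8.5, -2.45, -2.32, 0, 0, 0, 0, 8.5, -2.45, -2.32, 0, 0, 0, 0, 8.5])

```text
time_s: 1.93
eef_pos: [548.2, -58.4, 230.7]
orientation: [0.156, 0.988, 0.0, -0.0]
ft_force: [0.7, -0.1, 0.4]
width: 84.7
gripper_force: 0.0
```

Call:
play_rows(increments=[0, 0, 0, 0, 0, -0.114, 8.5, 0, 0, 0, 0, 0, -0.114, 8.5, 0, 0, 0, 0, 0, -0.114, 8.5, 0, 0, 0, 0, 0, -0.114, 8.5, 0, 0, 0, 0, 0, -0.114, 8.5, 0, 0, 0, 0, 0, -0.114, 8.5, 0, 0, 0, 0, 0, -0.114, 8.5, 0, 0, 0, 0, 0, -0.114, 8.5, 0, 0, 0, 0, 0, 0, 8.5, 0, 0, 0, 0, 0, 0, 8.5])

```text
time_s: 2.77
eef_pos: [547.7, -56.7, 230.8]
orientation: [-0.294, 0.956, 0.0, -0.0]
ft_force: [-0.0, -0.0, 0.3]
width: 85.1
gripper_force: 0.0
```

```bash
cat > look.py <<'E'
from h import *
import sys
s=get_state();print(s['eef_pos'],s['orientation'],s['time_s'],s['joints'])
p,d,c=shot('wrist',sys.argv[1])
m=orange(p).astype(np.uint8)
n,l,st,ce=cv2.connectedComponentsWithStats(m)
P=pts(c,d,m>0)
near=(P[:,2]>88)&(P[:,2]<101)
h=P[near]; h=h[np.linalg.norm(h[:,:2]-np.median(h[:,:2],0),axis=1)<35]
print('top pts',len(h),h.mean(0));r=cv2.minAreaRect(h[:,:2].astype(np.float32));print(r)
hsv=cv2.cvtColor(p,cv2.COLOR_RGB2HSV)
g=(hsv[...,0]>45)&(hsv[...,0]<85)&(hsv[...,1]>110)&(hsv[...,2]>40)
G=pts(c,d,g);print('green',len(G),np.median(G,0) if len(G) else '')
w=(hsv[...,1]<60)&(hsv[...,2]>120)
W=pts(c,d,w);W=W[(abs(W[:,2]-94)<7)&(np.linalg.norm(W[:,:2]-r[0],axis=1)<30)];print('white',len(W),np.median(W,0) if len(W) else '')
E
python3 look.py w1.png
```

```text
[547.73694198 -56.72557976 230.80096023] [-2.93748463e-01  9.55882639e-01  2.28293599e-04 -4.10572729e-04] 2.7667 [-2.30648047e-01  6.01634025e-02  1.78994809e+00 -2.08391988e-05
  1.29242050e+00 -2.39773062e+00]
top pts 641 [546.98818061 -60.21628597  93.70643749]
((549.8807373046875, -57.80806350708008), (42.97608947753906, 13.92905044555664), 38.88749694824219)
green 44 [573.7153345  -73.19331134  56.33618269]
white 80 [560.34058282 -49.49440846  95.17171071]
```

View pics/w1.png

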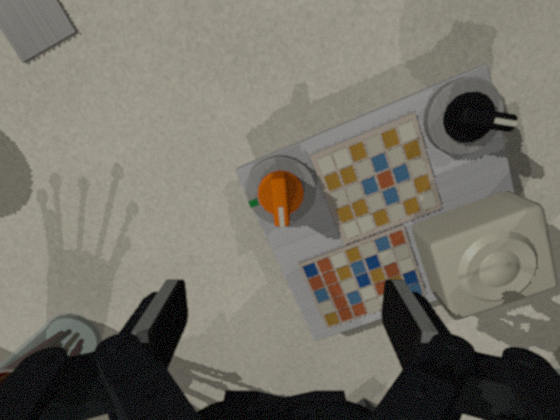

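The wrist view shows the orange knob at about (280,195), stripe at (281,215) and green mark at (253,203). The measured bar is 43x14 mm at z 94, which matches the given sizes. It is centred at (550,-58) with yaw 0.68. The mark is at about -0.58, so about 1.26 rad clockwise is needed. I'll descend and grip.

Call:
play_rows(increments=[-0.1, -0.2, 0, 0, 0, -0.07, 8.5, 0, 0, 2, 0, 0, 0, 8.5, 0, 0, 2, 0, 0, 0, 8.5, 0, 0, 2, 0, 0, 0, 8.5, 0, 0, 2, 0, 0, 0, 8.5, 0, 0, 2, 0, 0, 0, 8.5, 0, 0, 2, 0, 0, 0, 8.5, 0, 0, 2, 0, 0, 0, 8.5, 0, 0, 1.5, 0, 0, 0, 8.5, 0, 0, 0.9, 0, 0, 0, 6, 0, 0, 0, 0, 0, 0, 5])

```text
time_s: 3.73
eef_pos: [547.9, -57.4, 64.8]
orientation: [-0.328, 0.945, 0.001, -0.002]
ft_force: [0.8, 0.5, 0.0]
width: 63.5
gripper_force: 0.0
```

Call:
play_rows(increments=[0, 0, 0, 0, 0, 0, 4, 0, 0, 0, 0, 0, 0, 3, 0, 0, 0, 0, 0, 0, 2.2, 0, 0, 0, 0, 0, 0, 1.6, 0, 0, 0, 0, 0, 0, 1.2, 0, 0, 0, 0, 0, 0, 1, 0, 0, 0, 0, 0, 0, 1, 0, 0, 0, 0, 0, 0, 1, 0, 0, 0, 0, 0, 0, 1])

```text
time_s: 4.48
eef_pos: [551.5, -58.6, 68.8]
orientation: [-0.328, 0.945, -0.001, 0.001]
ft_force: [0.2, -2.9, 6.8]
width: 12.8
gripper_force: 60.6
```

Run:
```python
from h import *
s=get_state()
for k in('eef_pos','orientation','joints','ft_force','moment','width','gripper_force'):print(k,s[k])
```

```text
eef_pos [551.5094551  -58.61975647  68.81756038]
orientation [-0.32849318  0.94450488 -0.00114714  0.00120166]
joints [-2.32086025e-01  2.64242654e-01  1.89307920e+00 -7.76238008e-04
  9.81011569e-01 -2.47186819e+00]
ft_force [ 0.1559184  -2.8911089   6.84311114]
moment [-0.28241081  0.00613404  0.10318072]
width 12.777749665065395
gripper_force 60.61874985694885
```

Gripped, with a slight press on the flange. I'll lift 2 mm and turn 1.26 rad clockwise.

Call:
play_rows(increments=[0, 0, -0.2, 0, 0, 0.06, 1, 0, 0, 0, 0, 0, 0.1, 1, 0, 0, 0, 0, 0, 0.1, 1, 0, 0, 0, 0, 0, 0.1, 1, 0, 0, 0, 0, 0, 0.1, 1, 0, 0, 0, 0, 0, 0.1, 1, 0, 0, 0, 0, 0, 0.1, 1, 0, 0, 0, 0, 0, 0, 1])

```text
time_s: 5.15
eef_pos: [550.3, -58.3, 69.0]
orientation: [-0.004, 1.0, -0.0, 0.0]
ft_force: [1.9, -3.3, -1.8]
width: 13.1
gripper_force: 59.8
```

Call:
play_rows(increments=[0, 0, 0, 0, 0, 0.1, 1, 0, 0, 0, 0, 0, 0.1, 1, 0, 0, 0, 0, 0, 0.1, 1, 0, 0, 0, 0, 0, 0.1, 1, 0, 0, 0, 0, 0, 0.1, 1, 0, 0, 0, 0, 0, 0.1, 1, 0, 0, 0, 0, 0, 0, 1, 0, 0, 0, 0, 0, 0, 1])

```text
time_s: 5.82
eef_pos: [550.5, -57.9, 69.1]
orientation: [0.289, 0.957, 0.0, 0.001]
ft_force: [2.9, -1.4, -2.9]
width: 12.5
gripper_force: 59.7
```

Run:
```python
from h import *
s=get_state()
for k in('time_s','eef_pos','orientation','joints','ft_force','moment','width','gripper_force'):print(k,s[k])
p,d,c=shot('top','t2.png')
cv2.imwrite('pics/c2.png',cv2.resize(p[130:330,160:360,::-1],None,fx=3,fy=3,interpolation=cv2.INTER_CUBIC))
```

```text
time_s 5.8167
eef_pos [550.45892016 -57.88535974  69.11155061]
orientation [2.89499312e-01 9.57178026e-01 2.31585986e-04 5.66886404e-04]
joints [-2.31799637e-01  2.62794230e-01  1.89423971e+00  4.71108970e-04
  9.83398512e-01 -1.21544929e+00]
ft_force [ 2.8607921  -1.36844897 -2.9489107 ]
moment [-0.25227134 -0.51590612 -0.19610961]
width 12.476889367802682
gripper_force 59.66602921485901
```

Turned 1.26 rad with no slip. Now I'll open, retreat straight up, and look.

Call:
play_rows(increments=[0, 0, 0, 0, 0, 0, 2, 0, 0, 0, 0, 0, 0, 3.5, 0, 0, 0, 0, 0, 0, 5, 0, 0, 0, 0, 0, 0, 7, 0, 0, 0, 0, 0, 0, 8.5, 0, 0, 0, 0, 0, 0, 8.5, 0, 0, 0, 0, 0, 0, 8.5])

```text
time_s: 6.45
eef_pos: [549.9, -57.8, 69.3]
orientation: [0.291, 0.957, 0.0, -0.0]
ft_force: [-0.6, -0.4, 0.1]
width: 85.1
gripper_force: 0.0
```

Call:
play_rows(increments=[0, 0, -1, 0, 0, 0, 8.5, 0, 0, -1.5, 0, 0, 0, 8.5, 0, 0, -2, 0, 0, 0, 8.5, 0, 0, -2, 0, 0, 0, 8.5, 0, 0, -2, 0, 0, 0, 8.5, 0, 0, -2, 0, 0, 0, 8.5, 0, 0, -2, 0, 0, 0, 8.5, 0, 0, -2, 0, 0, 0, 8.5, 0, 0, -2, 0, 0, 0, 8.5, 0, 0, 0, 0, 0, 0, 8.5, 0, 0, 0, 0, 0, 0, 8.5])

```text
time_s: 7.37
eef_pos: [551.1, -58.1, 236.5]
orientation: [0.291, 0.957, 0.0, 0.002]
ft_force: [0.8, 0.1, -0.1]
width: 84.9
gripper_force: 0.0
```

```bash
python3 look.py w2.png
```

```text
[551.14093136 -58.13893784 236.53227074] [2.91096923e-01 9.56691229e-01 1.36753035e-04 2.11068112e-03] 7.3667 [-2.31748879e-01  5.94635558e-02  1.77967438e+00  4.72398334e-06
  1.29822450e+00 -1.21179868e+00]
top pts 628 [545.74817189 -55.35020082  93.81566494]
((548.7252807617188, -57.24909210205078), (13.938702583312988, 41.79922866821289), 55.80534744262695)
green 0 
white 64 [560.11943507 -64.92852627  94.98435575]
```

View pics/w2.png

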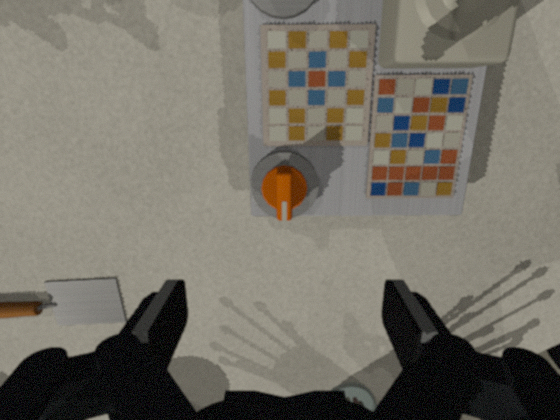

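The picture shows the stripe at (285,212) hiding the green mark and parallel to the stand's edges. The bar's yaw is -0.597, against -0.58 to -0.61 for the stand's +x, and the knob has moved only about 1 mm. I'll hand it in.

```bash
python3 -c "
from plant import *
print(job_done())"
```

```text
the job is handed in; nothing more can be done
None
```

I turned the orange knob 1.26 rad clockwise until its pointer sat on the green mark, let go, backed the arm clear and handed the job in at about 7.5 s; the stand shifted only about 1 mm, but foot loads weren't measured directly and no verdict came back.

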